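Weigh in a rock core: load the balance, scan the ticket, stamp it

TASK

Weigh in the round rock core: stand it gently upright in the middle of the pan of the balance nearer the robot, then pick up the barcode scanner, hold its window steady on the barcode of the clipboard ticket from about 10 cm away for a second or more, and lay the scanner back flat in its tray. Then stamp the ticket with the rectangular self-inking stamp, squarely inside the printed box and nowhere else, pressing its head fully down to the stop for a moment, and stand the stamp back upright on the bare bench, off the clipboard. Leave everything else where it is.

Things in the scene. Friction and masses are not known exactly. Their poses are not given: they have to be found in the camera images.
- core: The rock core to be weighed: a plain grey round cylinder of stone, 50 mm diameter, 60 mm high, about 0.3 kg (0.2 to 0.45 kg), standing upright in the white sample tray beside a square sawn block and a half core of the same stone; the three may stand in any order. Origin: centre of its underside; z up along its axis.
- sample_tray: Low white plastic tray, 310 x 150 mm, 28 mm high, walls and floor 4 mm, fixed on the bench; holds the three specimens in a row along its long side, about 88 mm apart. Origin: centre of its underside; x along the long side.
- sawn_block: Bystander: square sawn stone block, 46 x 46 mm, 56 mm high, in the sample tray. Origin: centre of its underside.
- half_core: Bystander: half of a stone core, split lengthwise, 44 mm wide, 32 mm deep, 62 mm high, in the sample tray. Origin: at its underside.
- balance: The near precision balance, off-white, 310 x 210 mm, fixed, within arm's reach on the left; a sloping console with green display at its front (-x), a steel pan behind it. (A second like balance stands farther off in the corner and is not used.) Origin: centre of its underside; x from front to back.
- pan (a point): Centre of the top face of the near balance's steel pan, 100 mm above the bench. The pan is 170 mm (x) by 184 mm (y), flat, without a rim; it does not sink noticeably. The load cell is delicate: set the core down slowly; a drop of more than 3 mm (0.25 m/s) is too hard.
- scanner: Hand-held barcode scanner, black, 0.19 kg: a straight level handle with a wide head bent down at its front end. Lies in its grey tray on the head's lower rim and a foot under the tail. 195 mm long (x -92 to +103), head 66 mm wide, 61 mm high. Origin: on the plane it lies on, under the middle of the handle; x along the handle to the head, z up. No trigger: it reads by itself.
- scanner_grip (a point): Middle of the scanner's handle, 34 mm above the scanner's origin. The handle is 34 mm wide (y) and 28 mm high (from 20 to 48 mm above the origin) and clear for 55 mm behind and 40 mm in front of this point.
- scan_window: The scanner's reading window (22 x 54 mm), at the lower front end of its head. Origin: centre of the window, at x 88 mm, z 8 mm in the scanner's frame; its z axis is the line of sight, out of the window: with the handle level it points forward and 60 degrees below level, i.e. along (0.5, 0, -0.866) of the scanner. Its y is the scanner's y.
- scanner_tray: The scanner's open grey tray, 230 x 110 mm, rim 16 mm high, walls and floor 4 mm, fixed on the bench. Origin: centre of its underside; x along the long side. Lying flat in it, the scanner's origin is 4 mm above the tray's; either way round will do.
- clipboard: Fixed wooden clipboard, 165 mm (x) by 230 mm (y), with a paper ticket; paper surface 4 mm above the bench. A steel clip up to 19 mm high along its far (+x) edge. Origin: centre of its underside. The barcode label is on its left (+y) half, the empty printed box for the stamp on its right (-y) half.
- barcode (a point): Centre of the barcode label (34 mm x by 66 mm y, black bars) on the ticket; z up. It is read from any side, at 40 to 180 mm along the line of sight, up to about 40 degrees from straight above, if the line of sight meets the label within about 15 mm of its centre.
- stamp_box (a point): Centre of the empty printed rectangle on the ticket, inside 54 mm (x) by 84 mm (y): the foot of the stamp fits inside it with 8 mm to spare all round. x, y along its sides, z up.
- stamp: Self-inking stamp, black, 0.14 kg, rectangular: foot 38 mm (x) by 68 mm (y), 89 mm high overall, standing upright on its foot. The other, round stamp beside it is a bystander; the two may be swapped. Origin: centre of the underside of the foot; z up. It may be printed either way round.
- stamp_top (a point): Centre of the top of the stamp's head, 89 mm above the stamp's origin when up. The head is a block 34 mm (x, the side to grip across) by 64 mm (y); its straight sides reach from 32 to about 77 mm above the foot, above that it narrows to 28 by 56 mm. The stamp can be carried by the head.
- stamp_head (a joint): How far the stamp's head is pushed down: 0 up, 0.014 m at its stop; below 0.002 it is up, above 0.0125 it is fully down. The spring takes 4 N to start and 14 N at the stop and returns the head when let go. The inked plate meets the paper in the last 4 mm, and whatever is under it is printed.
- round_stamp: Bystander: round self-inking stamp, 44 mm diameter, 88 mm high, black. Origin: centre of its underside.
- cal_weight: Bystander: steel knob weight, 38 mm diameter, 63 mm high. Origin: centre of its underside.

How it is judged:
On the way, in this order (a step that is already met when the one before it is completed fails the run):
1. the round core stands upright in the middle of the near balance's pan (within 45 mm of its centre), released (horizontal distance between core and pan below 0.045 m and z of core in the frame of pan between -0.004 and 0.004 m and angle between core's own z axis and vertical below 0.1 rad and linear speed of core below 0.02 m/s and contact force between the fingers and core below 0.2 N), for 0.2 s.
2. with the core on the pan, the scanner is held still for 0.8 s, its line of sight within 15 mm of the label's centre, 40 to 180 mm away, at most 43 degrees from straight above (all of step 1 and x of barcode in the frame of scan_window between -0.015 and 0.015 m and y of barcode in the frame of scan_window between -0.015 and 0.015 m and z of barcode in the frame of scan_window between 0.04 and 0.18 m and angle between the z axis of scan_window and the z axis of barcode, either way round below 0.75 rad and linear speed of scanner below 0.02 m/s and angular speed of scanner below 0.15 rad/s), for 0.8 s.
3. the scanner lies flat in its tray again (within 30 mm of its middle), released (x of scanner in the frame of scanner_tray between -0.03 and 0.03 m and y of scanner in the frame of scanner_tray between -0.03 and 0.03 m and z of scanner in the frame of scanner_tray below 0.008 m and angle between scanner's own z axis and vertical below 0.1 rad and linear speed of scanner below 0.02 m/s and contact force between the fingers and scanner below 0.2 N), for 0.2 s.
4. the stamp stands inside the printed box (9 mm from its centre each way, 10 degrees from square at most) with its head pressed to the stop (12.5 of 14 mm or more) for 0.2 s (x of stamp in the frame of stamp_box between -0.009 and 0.009 m and y of stamp in the frame of stamp_box between -0.009 and 0.009 m and z of stamp in the frame of stamp_box below 0.003 m and angle between the y axis of stamp and the y axis of stamp_box, either way round below 0.17 rad and value of joint stamp_head above 0.0125 m), for 0.2 s.
At the end, for the whole second after the job is handed in: The core stands upright and still on the near balance's pan within 45 mm of its centre, the scanner lies flat and still in its tray within 30 mm of its middle, the stamp stands upright and still on the bare bench (not on the clipboard) with its head up, and all are released (all of step 1 and all of step 3 and height (world z) of stamp below 0.0025 m and angle between stamp's own z axis and vertical below 0.08 rad and value of joint stamp_head below 0.002 m and linear speed of stamp below 0.02 m/s and contact force between the fingers and stamp below 0.2 N); the robot touches nothing.
It fails at once if the stamp is printed (head pressed more than 10 mm) anywhere but squarely inside the printed box (value of joint stamp_head above 0.01 m and not (x of stamp in the frame of stamp_box between -0.009 and 0.009 m and y of stamp in the frame of stamp_box between -0.009 and 0.009 m and z of stamp in the frame of stamp_box below 0.003 m and angle between the y axis of stamp and the y axis of stamp_box, either way round below 0.17 rad)).
It fails at once if the core is dropped or knocked on the balance: it meets it at more than 0.25 m/s (contact force between core and balance above 0.5 N and linear speed of core above 0.25 m/s).
It fails at once if a bystander (sawn block, half core, round stamp or steel weight) is moved more than 30 mm (distance of any of sawn_block, half_core, round_stamp, cal_weight from where it was at the start of the episode above 0.03 m).
It also fails if it takes over 72 s, if anything falls off the work surface, if the arm or the gripper's body presses on something with over 40 N, if the wrist force passes 120 N, or if a joint passes its speed limit or range.

ROBOT

A 7-joint arm with a two-finger parallel gripper is mounted at the origin on the work surface. World frame = base frame: x ahead of the robot, y to its left, z up, the work surface at z = 0. Lengths are in m, angles in rad, forces in N, time in s.
With the tool pointing down it reaches from about 0.425 to 0.925 m from the base axis. Payload 6.8 kg.
Tool frame: the origin (TCP) lies between the finger pads; the fingertips stand 19 mm ahead of it and the grasp point (between the pads) is the TCP (arm.finger_overhang is the distance from the TCP to the fingertips, in m); z points along the fingers, y is the line along which they close (so a half turn about z gives the same grasp; the last joint's range is limited). The gripper opens to 85 mm and grips with 20 to 120 N. Pads are 22 mm wide; open, the fingers measure 114 mm over their backs; the gripper's body (76 mm by 85 mm) begins 54 mm behind the grasp point. The pads swing forward as they close: fully open they stand 13 mm farther back than shut.
Start: joints at [-1.222, 0.477, 0.022, 1.555, -0.011, 1.109, -0.083], TCP at [0.298, 0.606, 0.25] pointing down, gripper open.
Joint ranges: [-2.96, 2.96], [-0.34, 2.1], [-1.41, 1.46], [0.24, 2.44], [-1.37, 4.51], [0.17, 1.92], [-2.96, 2.96]. Speed limits (rad/s): [2.39, 2.39, 3.14, 3.14, 3.14, 3.14, 3.14].

INTERFACE

Orientations are given as a unit quaternion [x, y, z, w].
In Python, from station import arm gives the robot as it stands.
- The arm moves only by the shell command python3 steer.py FILE [OPENING] [FORCE], which reads ROWS from the file FILE. ROWS is a JSON list of rows, 1 to 10 of them, each written [[dx, dy, dz], [rx, ry, rz]]: dx, dy, dz in parts of the range, where 1.0 means 0.75 m, then a rotation vector rx, ry, rz in shares of pi rad (1.0 is pi rad); each row is the pose to reach, as a shift and turn from the pose commanded when the command began, along the tool's axes at that moment; what a row does not reach only later rows make up. A row lasts 1/10 s, in which the tool goes at most 0.05 m and 0.15 rad, less where a joint would pass 70% of its speed; a pose out of reach is approached as far as the arm can. OPENING is the finger opening in m, set as the command begins (- or left out keeps the last). The fingers move at their own pace and stop on an object; FORCE is the grip in N (left out, the last holds). Time passes only in rows, so rows that do not move let the fingers close. It prints the time, the measured TCP pose, the force, the opening and the grip force at its end. Input that does not fit is refused with a message, and nothing moves.
- arm.get_obs(): the state, without advancing time (a new reading comes with each control period).
- arm.get_image(name): name is "side" or "top" or "wrist"; returns the picture (400x640x3 uint8, red, green, blue); there is no depth.
- arm.calibration(name): a dict with "mtx" (3x3 intrinsics, pixels), "T" (4x4, takes a point from camera to world coordinates). Camera axes: x right, y up, looking along -z (the intrinsics and any distortion apply to the point x, -y, -z); pixel columns grow to the right and rows downward; lengths in m; the calibration is good to about 2 mm. A picture is of the moment at which its call begins: read the wrist's pose just before it. calibration takes no time and is no camera call; for the wrist camera it gives the pose at the moment of the call.
- arm.job_done(): hands the job in; it is judged then, once.
The state is a dict: "time": time; "q": joint angles; "joint_vel": joint speeds; "tau": joint torques, N m; "tcp_pos": TCP position; "eef_rot": TCP orientation; "wrist_force": force on the tool from outside, world axes, zero at the start; "wrist_torque": the same for the moment, N m; "finger_gap": finger opening in m; "finger_force": force on a finger pad.
Only numpy, scipy, OpenCV 4.12 (cv2) and the standard library are available. Lean on these libraries where they do the work, as an engineer would, in place of code of your own. Each camera call takes 0.05 s, during which the arm holds its last target. There are 200 camera calls.

## Working session

There is one attempt and no reset: what is moved stays moved. The work goes in short steps, Python scripts to look and compute and a shell command to move; the robot and the scene stay as the last step left them, time stands still between calls to the robot, and variables do not carry over. Pictures are saved under pics/ and viewed, at most 10 in all, crops included, and the job is handed in when it is done.

```bash
ls; mkdir -p pics; python3 - <<'E'
from station import arm
import cv2
o=arm.get_obs();print(o['time'],o['tcp_pos'],o['eef_rot'],o['finger_gap'],arm.finger_overhang)
for n in ['top','side','wrist']:
    c=arm.calibration(n);print(n,c['mtx'].round(1).tolist() if hasattr(c['mtx'],'round') else c['mtx'],c['T'], [k for k in c])
    cv2.imwrite(f'pics/{n}0.png',arm.get_image(n)[:,:,::-1])
E
```

```text
pics
station.py
steer.py
0.0 [0.29747265 0.60528606 0.24931562] [ 2.26392981e-01  9.74035601e-01 -9.19891359e-04 -1.39308350e-04] 0.08568503152673211 0.019
top [[370.0, 0.0, 320.9], [0.0, 370.0, 209.4], [0.0, 0.0, 1.0]] [[ 0.01970965  0.99525034 -0.09533249  0.46851966]
 [-0.99964971  0.02130128  0.01570678 -0.01991337]
 [ 0.01766289  0.09498952  0.99532156  0.94821085]
 [ 0.          0.          0.          1.        ]] ['mtx', 'T']
side [[421.9, 0.0, 321.9], [0.0, 421.9, 198.0], [0.0, 0.0, 1.0]] [[ 7.46776343e-01  4.48065448e-01 -4.91490028e-01  8.11094004e-04]
 [-6.64815827e-01  4.82272758e-01 -5.70467267e-01 -6.48100571e-01]
 [-1.85744200e-02  7.52761809e-01  6.58030888e-01  8.40998640e-01]
 [ 0.00000000e+00  0.00000000e+00  0.00000000e+00  1.00000000e+00]] ['mtx', 'T']
wrist [[300.4, 0.0, 318.9], [0.0, 300.4, 200.7], [0.0, 0.0, 1.0]] [[ 0.44055247 -0.85667691 -0.26836207  0.22817626]
 [ 0.89772358  0.41959757  0.13427678  0.63998427]
 [-0.00242774 -0.30007093  0.9539138   0.3724464 ]
 [ 0.          0.          0.          1.        ]] ['mtx', 'T']
```

View pics/top0.png

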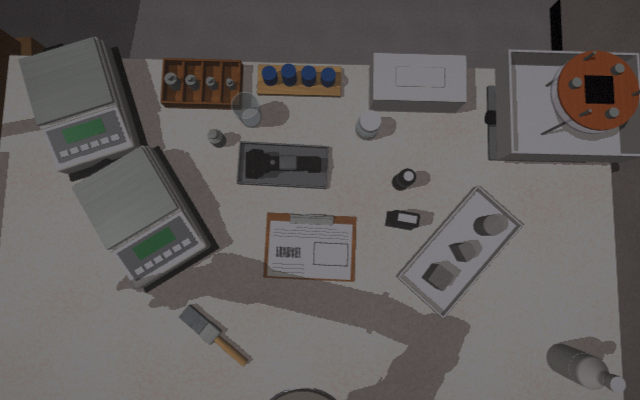

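View pics/side0.png

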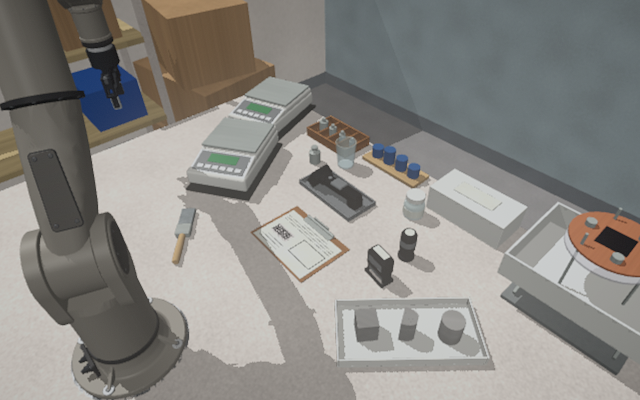

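The top view shows the clipboard at (310,247) with the barcode at (288,253) and the box at (331,254). The scanner tray is at (283,165) with the scanner head on its left, the rectangular stamp at (403,219), and the round stamp at (404,179). The sample tray is at (460,250) with the round core at about (492,225), and the near balance's pan at about (127,212). Next I'll enlarge the parts I need to measure.

```bash
cat > h.py <<'E'
import numpy as np, cv2
from station import arm
from scipy.spatial.transform import Rotation as R
def ray(name,px,z,c=None):
    c=c or arm.calibration(name);K=np.array(c['mtx']);T=np.array(c['T'])
    p=np.atleast_2d(np.array(px,float));d=np.c_[(p[:,0]-K[0,2])/K[0,0],-(p[:,1]-K[1,2])/K[1,1],-np.ones(len(p))]@T[:3,:3].T
    o=T[:3,3];return o+d*((z-o[2])/d[:,2])[:,None]
def tool(target,yaw=None):
    "shift in tool axes to world target"
    o=arm.get_obs();r=R.from_quat(o['eef_rot']);return r.inv().apply(np.array(target)-o['tcp_pos'])
E
python3 - <<'E'
import cv2,numpy as np
t=cv2.imread('pics/top0.png')
def crop(x,y,w,h,s): return cv2.convertScaleAbs(cv2.resize(t[y:y+h,x:x+w],None,fx=s,fy=s,interpolation=cv2.INTER_CUBIC),alpha=1.7)
a=crop(380,150,150,150,4);b=crop(232,138,50*4//2*1,150,2)
cv2.imwrite('pics/c1.png',np.hstack([a]))
cv2.imwrite('pics/c2.png',crop(230,135,140,150,4))
E
```

```text
(no output)
```

View pics/c1.png

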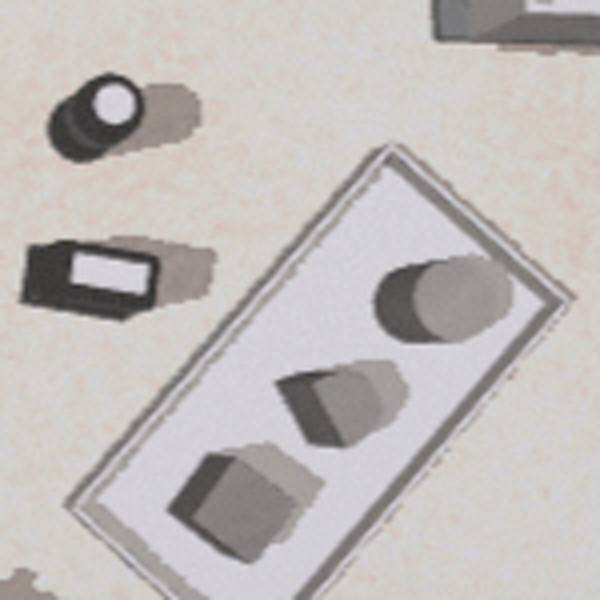

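View pics/c2.png

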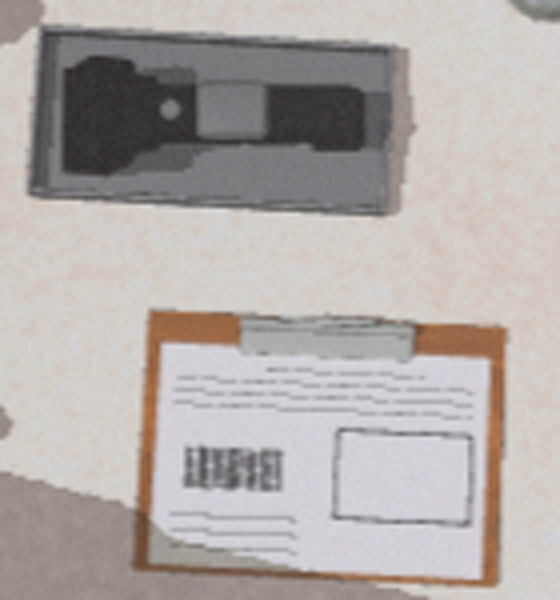

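The enlargements show these positions:
- **Core:** top disc at about (455,300) in crop 1.
- **Stamp:** label centre at about (112,270), with its long side near world y.
- **Scanner:** handle at about y = 113 in crop 2, head to the left.
- **Ticket:** barcode at (235,469), box corners at (338,430), (472,436), (468,524) and (333,518).

Next I'll measure these and crop the balance.

```bash
python3 - <<'E'
from h import *
C1=lambda *p:(np.array(p)+.5)/4-.5+[380,150]
C2=lambda *p:(np.array(p)+.5)/4-.5+[230,135]
f=lambda n,a:print(n,a.round(4).tolist())
f('core top',ray('top',C1([455,300]),.064)); f('core base',ray('top',C1([413.5,303]),.004))
tr=ray('top',C1([393,147],[575,298],[68,505]),.028);f('tray',tr); d=tr[0]-tr[2];print('tray long dir deg',np.degrees(np.arctan2(d[1],d[0])),np.linalg.norm(d[:2]))
l=ray('top',C1([73,250],[153,260],[151,291],[71,284],[112,271]),.089);f('stamp label',l)
f('stamp foot left',ray('top',C1([28,243],[22,300]),.02))
s=ray('top',C2([42,25],[408,47],[390,215],[30,197]),.016);f('sctray',s);f('mean',s.mean(0))
f('scanner handle',ray('top',C2([175,114],[232,110],[300,115],[365,117]),.048));f('head front',ray('top',C2([63,115]),.05))
b=ray('top',C2([338,430],[472,436],[468,524],[333,518]),.004);f('box',b);f('boxmean',b.mean(0))
d=b[0]+b[3]-b[1]-b[2];print('box y dir',np.degrees(np.arctan2(d[1],d[0])))
f('barcode',ray('top',C2([184,447],[286,450],[283,492],[183,488],[235,469]),.004))
# side core circle
im=cv2.imread('pics/side0.png');t=cv2.imread('pics/top0.png')
k=lambda a,s:cv2.convertScaleAbs(cv2.resize(a,None,fx=s,fy=s,interpolation=cv2.INTER_CUBIC),alpha=1.6)
cv2.imwrite('pics/c3.png',np.hstack([k(t[140:290,70:220],2.666),cv2.resize(k(im[220:370,340:490],2.666),(400,400))]))
E
```

```text
core top [[0.5251, -0.4504, 0.064]]
core base [[0.5265, -0.4527, 0.004]]
tray [[0.6236, -0.4308, 0.028], [0.5303, -0.544, 0.028], [0.3959, -0.2243, 0.028]]
tray long dir deg -42.20443067356546 0.30736165021730866
stamp label [[0.5482, -0.2137, 0.089], [0.5433, -0.2607, 0.089], [0.5251, -0.2594, 0.089], [0.5282, -0.2125, 0.089], [0.5363, -0.2365, 0.089]]
stamp foot left [[0.5584, -0.2007, 0.02], [0.5223, -0.197, 0.02]]
sctray [[0.7299, 0.1762, 0.016], [0.7212, -0.059, 0.016], [0.6118, -0.0494, 0.016], [0.6182, 0.1793, 0.016]]
mean [0.6703, 0.0618, 0.016]
scanner handle [[0.6668, 0.0855, 0.048], [0.6702, 0.0504, 0.048], [0.668, 0.0084, 0.048], [0.6677, -0.0318, 0.048]]
head front [[0.6641, 0.1539, 0.05]]
box [[0.4749, -0.0192, 0.004], [0.4728, -0.1045, 0.004], [0.4173, -0.1027, 0.004], [0.4195, -0.0172, 0.004]]
boxmean [0.4461, -0.0609, 0.004]
box y dir 88.56916691960798
barcode [[0.4623, 0.0781, 0.004], [0.4616, 0.0135, 0.004], [0.4352, 0.0147, 0.004], [0.4365, 0.0779, 0.004], [0.4491, 0.0455, 0.004]]
```

View pics/c3.png

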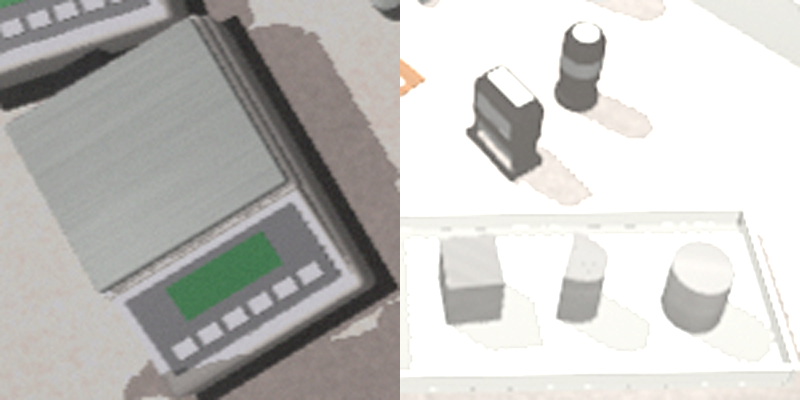

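The pan corners in the crop are (8,127), (193,20), (288,182) and (103,292). The side view confirms that the round core is the rightmost specimen, with its top at crop (302,268).

```bash
python3 - <<'E'
from h import *
k=400/150
p=(np.array([[8,127],[193,20],[288,182],[103,292]])+.5)/k-.5+[70,140]
b=ray('top',p,.1);print(b.round(3),b.mean(0).round(4))
print('core side',ray('side',(np.array([302,268])+.5)/k-.5+[340,220],.064))
o=arm.get_obs();r=R.from_quat(o['eef_rot']);print(r.as_matrix().round(3))
yaw=lambda v:np.degrees(np.arctan2(v[1],v[0]))
print('tool y dir deg',yaw(r.apply([0,1,0])))
print('to above core',r.inv().apply(np.array([.525,-.451,.17])-o['tcp_pos']),o['q'])
E
```

```text
[[0.588 0.536 0.1  ]
 [0.686 0.385 0.1  ]
 [0.546 0.294 0.1  ]
 [0.449 0.445 0.1  ]] [0.5673 0.4149 0.1   ]
core side [[ 0.52398315 -0.45049485  0.064     ]]
[[-0.897  0.441 -0.001]
 [ 0.441  0.897 -0.001]
 [-0.    -0.001 -1.   ]]
tool y dir deg 63.82798265428141
to above core [-0.67009128 -0.84767665  0.08077719] [-1.22212658  0.47761637  0.02237372  1.55619045 -0.01153379  1.10929059
 -0.08309711]
```

The manual's scale: shifts go in shares of 0.75 m and turns go in shares of pi rad. Converting my numbers, -0.449 m / 0.75 = -0.5987, -0.364 m / 0.75 = -0.4853, 0.28 rad / 3.1416 = 0.0891.

```bash
echo '[[[-0.5987, -0.4853, 0], [0, 0, 0]], [[-0.5987, -0.4853, 0], [0, 0, 0]], [[-0.5987, -0.4853, 0], [0, 0, 0]], [[-0.5987, -0.4853, 0], [0, 0, 0]], [[-0.5987, -0.4853, 0], [0, 0, 0.0891]], [[-0.5987, -0.4853, 0], [0, 0, 0.0891]], [[-0.5987, -0.4853, 0], [0, 0, 0.0891]], [[-0.5987, -0.4853, 0], [0, 0, 0.0891]], [[-0.5987, -0.4853, 0], [0, 0, 0.0891]], [[-0.5987, -0.4853, 0], [0, 0, 0.0891]]]' > m.json && python3 steer.py m.json 0.085 40; python3 - <<'E'
from h import *
print(tool([.525,-.451,.2]),R.from_quat(arm.get_obs()['eef_rot']).as_matrix().round(3))
E
```

```text
time: 1.15
tcp_pos: [0.5078, 0.15, 0.2504]
eef_rot: [0.36, 0.933, 0.0, -0.0]
wrist_force: [0.7, 0.6, 0.1]
finger_gap: 0.085
finger_force: 0.0
[-0.41647649 -0.43363335  0.05022708] [[-0.741  0.672  0.   ]
 [ 0.672  0.741  0.   ]
 [ 0.     0.    -1.   ]]
```

Scaled: -0.434 m / 0.75 = -0.5787, -0.416 m / 0.75 = -0.5547.

```bash
echo '[[[-0.5547, -0.5787, 0.0667], [0, 0, 0]], [[-0.5547, -0.5787, 0.0667], [0, 0, 0]], [[-0.5547, -0.5787, 0.0667], [0, 0, 0]], [[-0.5547, -0.5787, 0.0667], [0, 0, 0]], [[-0.5547, -0.5787, 0.0667], [0, 0, 0]], [[-0.5547, -0.5787, 0.0667], [0, 0, 0]], [[-0.5547, -0.5787, 0.0667], [0, 0, 0]], [[-0.5547, -0.5787, 0.0667], [0, 0, 0]], [[-0.5547, -0.5787, 0.0667], [0, 0, 0]], [[-0.5547, -0.5787, 0.0667], [0, 0, 0]]]' > m.json && python3 steer.py m.json; python3 - <<'E'
from h import *
print(tool([.525,-.451,.2]))
E
```

```text
time: 2.15
tcp_pos: [0.5209, -0.3479, 0.2085]
eef_rot: [0.36, 0.933, 0.0, -0.0]
wrist_force: [1.1, -0.1, -0.1]
finger_gap: 0.0848
finger_force: 0.0
[-0.07231462 -0.0735857   0.00844275]
```

Scaled: -0.0735 m / 0.75 = -0.098, -0.072 m / 0.75 = -0.096.

```bash
echo '[[[-0.096, -0.098, 0.0107], [0, 0, 0]], [[-0.096, -0.098, 0.0107], [0, 0, 0]], [[-0.096, -0.098, 0.0107], [0, 0, 0]], [[-0.096, -0.098, 0.0107], [0, 0, 0]], [[-0.096, -0.098, 0.0107], [0, 0, 0]]]' > m.json && python3 steer.py m.json; python3 - <<'E'
from h import *
c=arm.calibration('wrist');im=arm.get_image('wrist');cv2.imwrite('pics/w1.png',im[:,:,::-1])
c=arm.calibration('wrist');T=np.array(c['T']);K=np.array(c['mtx'])
for P in [[.525,-.451,.064]]:
    q=T[:3,:3].T@(np.array(P)-T[:3,3]);print('expected core px',K[0,2]+K[0,0]*q[0]/-q[2],K[1,2]-K[1,1]*q[1]/-q[2])
print(tool([.525,-.451,.2]))
E
```

```text
time: 2.65
tcp_pos: [0.5255, -0.4475, 0.2004]
eef_rot: [0.36, 0.933, 0.001, -0.0]
wrist_force: [-0.1, 0.8, -1.0]
finger_gap: 0.085
finger_force: 0.0
expected core px 314.95198176483217 198.62872223007426
[-0.00207423 -0.00343666  0.00059188]
```

View pics/w1.png

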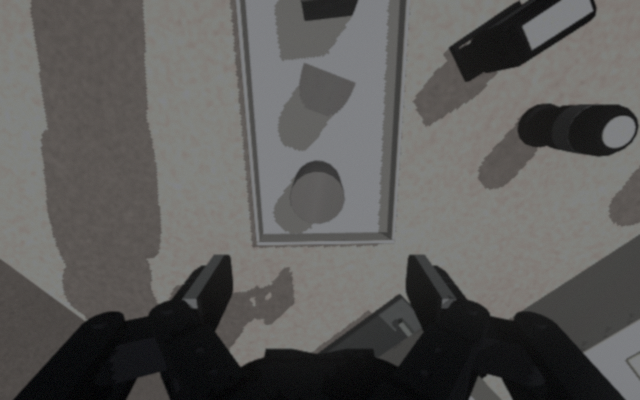

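The wrist view shows the core's top disc centred at about (317,194), close to the expected position, with clear room for the fingers along the tray's short side.

```bash
python3 - <<'E'
from h import *
print(ray('wrist',[317,194.5],.064),tool([.525,-.449,.04]),tool(np.r_[ray('wrist',[317,194.5],.064)[0,:2],.04]))
E
```

```text
[[ 0.52335997 -0.44701686  0.064     ]] [-0.00088958 -0.0021445   0.16059478] [ 0.0016568  -0.00177238  0.16059771]
```

Scaled: 0.16 m / 0.75 = 0.2133, -0.002 m / 0.75 = -0.0027.

```bash
echo '[[[0, -0.0027, 0.0533], [0, 0, 0]], [[0, -0.0027, 0.1067], [0, 0, 0]], [[0, -0.0027, 0.16], [0, 0, 0]], [[0, -0.0027, 0.1933], [0, 0, 0]], [[0, -0.0027, 0.2133], [0, 0, 0]], [[0, -0.0027, 0.2133], [0, 0, 0]]]' > m.json && python3 steer.py m.json; echo '[[[0, 0, 0], [0, 0, 0]], [[0, 0, 0], [0, 0, 0]], [[0, 0, 0], [0, 0, 0]], [[0, 0, 0], [0, 0, 0]], [[0, 0, 0], [0, 0, 0]], [[0, 0, 0], [0, 0, 0]]]' > m.json && python3 steer.py m.json 0.03 40;echo '[[[0, 0, -0.0267], [0, 0, 0]], [[0, 0, -0.0667], [0, 0, 0]], [[0, 0, -0.1333], [0, 0, 0]], [[0, 0, -0.2], [0, 0, 0]], [[0, 0, -0.2667], [0, 0, 0]], [[0, 0, -0.2667], [0, 0, 0]]]' > m.json && python3 steer.py m.json; python3 - <<'E'
from h import *
print(tool([.54,-.05,.24]))
E
```

```text
time: 3.3
tcp_pos: [0.5235, -0.4482, 0.0391]
eef_rot: [0.359, 0.933, 0.001, -0.002]
wrist_force: [-0.6, -0.8, -0.4]
finger_gap: 0.085
finger_force: 0.0
time: 3.9
tcp_pos: [0.5249, -0.4512, 0.043]
eef_rot: [0.36, 0.933, -0.0, 0.002]
wrist_force: [0.4, 1.1, 6.4]
finger_gap: 0.0487
finger_force: 42.1
time: 4.5
tcp_pos: [0.526, -0.4539, 0.2498]
eef_rot: [0.36, 0.933, -0.002, 0.007]
wrist_force: [0.9, -1.5, -3.6]
finger_gap: 0.0494
finger_force: 42.8
[0.2613109  0.30832921 0.006516  ]
```

Scaled: 0.671 m / 0.75 = 0.8947, 0.554 m / 0.75 = 0.7387.

```bash
echo '[[[0.0267, 0.0333, 0], [0, 0, 0]], [[0.7387, 0.8947, 0], [0, 0, 0]], [[0.7387, 0.8947, 0], [0, 0, 0]], [[0.7387, 0.8947, 0], [0, 0, 0]], [[0.7387, 0.8947, 0], [0, 0, 0]], [[0.7387, 0.8947, 0], [0, 0, 0]], [[0.7387, 0.8947, 0], [0, 0, 0]], [[0.7387, 0.8947, 0], [0, 0, 0]], [[0.7387, 0.8947, 0], [0, 0, 0]], [[0.7387, 0.8947, 0], [0, 0, 0]]]' > m.json && python3 steer.py m.json;  python3 - <<'E'
from h import *
print(tool([.567,.415,.20]))
E
```

```text
time: 5.5
tcp_pos: [0.5453, 0.0328, 0.2404]
eef_rot: [0.36, 0.933, -0.0, -0.0]
wrist_force: [0.8, 0.3, -3.2]
finger_gap: 0.0495
finger_force: 42.7
[0.24079906 0.29758537 0.04036862]
```

Scaled: 0.294 m / 0.75 = 0.392, 0.238 m / 0.75 = 0.3173.

```bash
echo '[[[0.3173, 0.392, 0], [0, 0, 0]], [[0.3173, 0.392, 0], [0, 0, 0]], [[0.3173, 0.392, 0], [0, 0, 0]], [[0.3173, 0.392, 0], [0, 0, 0]], [[0.3173, 0.392, 0], [0, 0, 0]], [[0.3173, 0.392, 0.0267], [0, 0, 0]], [[0.3173, 0.392, 0.0533], [0, 0, 0]], [[0.3173, 0.392, 0.08], [0, 0, 0]], [[0.3173, 0.392, 0.1], [0, 0, 0]], [[0.3173, 0.392, 0.1133], [0, 0, 0]]]' > m.json && python3 steer.py m.json;  python3 - <<'E'
from h import *
im=arm.get_image('side');cv2.imwrite('pics/s1.png',cv2.resize(im[80:230,160:360],None,fx=3,fy=3)[:,:,::-1])
print(tool([.567,.415,.139]),arm.get_obs()['tcp_pos'])
E
```

```text
time: 6.5
tcp_pos: [0.5657, 0.4086, 0.1525]
eef_rot: [0.359, 0.933, -0.002, -0.001]
wrist_force: [-0.2, -1.0, -3.0]
finger_gap: 0.0494
finger_force: 43.0
[0.00498235 0.00666517 0.01296035] [0.56625747 0.40677214 0.15199884]
```

View pics/s1.png

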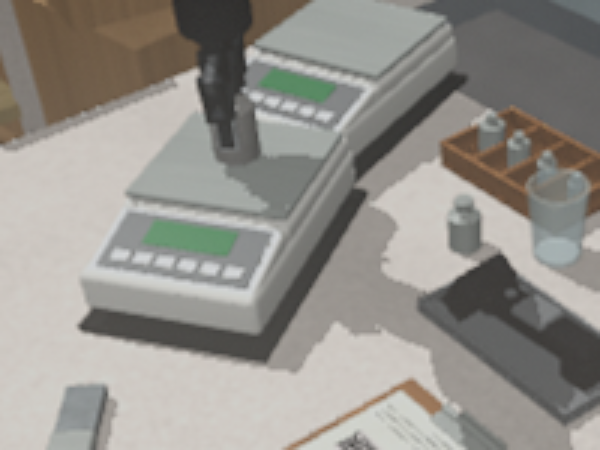

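The core is held upright above the middle of the pan. I'll lower it slowly until it makes contact.

Scaled: 0.0095 m / 0.75 = 0.0127, 0.008 m / 0.75 = 0.0107.

```bash
echo '[[[0, 0, 0.0027], [0, 0, 0]], [[0, 0, 0.0053], [0, 0, 0]], [[0, 0, 0.008], [0, 0, 0]], [[0, 0, 0.0107], [0, 0, 0]], [[0, 0, 0.0127], [0, 0, 0]], [[0, 0, 0.0127], [0, 0, 0]]]' > m.json && python3 steer.py m.json
```

```text
time: 7.15
tcp_pos: [0.5676, 0.4086, 0.1463]
eef_rot: [0.36, 0.933, -0.0, -0.0]
wrist_force: [0.3, -0.3, -3.5]
finger_gap: 0.0494
finger_force: 43.0
```

Scaled: 0.002 m / 0.75 = 0.0027, 0.001 m / 0.75 = 0.0013.

```bash
echo '[[[0, 0, 0.0013], [0, 0, 0]], [[0, 0, 0.0027], [0, 0, 0]], [[0, 0, 0.0027], [0, 0, 0]]]' > m.json && python3 steer.py m.json
```

```text
time: 7.45
tcp_pos: [0.5676, 0.4087, 0.1442]
eef_rot: [0.36, 0.933, -0.0, -0.0]
wrist_force: [-0.1, -0.0, -3.7]
finger_gap: 0.0494
finger_force: 43.0
```

Scaled: 0.003 m / 0.75 = 0.004, 0.002 m / 0.75 = 0.0027.

```bash
echo '[[[0, 0, 0.0013], [0, 0, 0]], [[0, 0, 0.0027], [0, 0, 0]], [[0, 0, 0.004], [0, 0, 0]], [[0, 0, 0.004], [0, 0, 0]]]' > m.json && python3 steer.py m.json | egrep 'tcp|wrist'; echo '[[[0, 0, 0.0013], [0, 0, 0]], [[0, 0, 0.0013], [0, 0, 0]]]' > m.json && python3 steer.py m.json | egrep 'tcp|wrist'
```

```text
tcp_pos: [0.5676, 0.4085, 0.1411]
wrist_force: [-0.0, -0.6, -4.5]
tcp_pos: [0.5676, 0.4086, 0.1402]
wrist_force: [-0.3, 0.3, -3.7]
```

Scaled: 0.001 m / 0.75 = 0.0013.

```bash
echo '[[[0, 0, 0.0013], [0, 0, 0]], [[0, 0, 0.0013], [0, 0, 0]]]' > m.json && python3 steer.py m.json | egrep 'tcp|wrist'
```

```text
tcp_pos: [0.5676, 0.4086, 0.1392]
wrist_force: [0.4, -0.2, -3.7]
```

Scaled: 0.001 m / 0.75 = 0.0013.

```bash
echo '[[[0, 0, 0.0013], [0, 0, 0]], [[0, 0, 0.0013], [0, 0, 0]]]' > m.json && python3 steer.py m.json | egrep 'tcp|wrist'
```

```text
tcp_pos: [0.5676, 0.4087, 0.1391]
wrist_force: [-2.3, -2.4, 3.9]
```

Scaled: 0.001 m / 0.75 = 0.0013.

```bash
echo '[[[0, 0, 0.0013], [0, 0, 0]], [[0, 0, 0.0013], [0, 0, 0]]]' > m.json && python3 steer.py m.json | egrep 'tcp|wrist'
```

```text
tcp_pos: [0.5676, 0.4088, 0.1391]
wrist_force: [-5.2, -2.9, 10.3]
```

Scaled: 0.001 m / 0.75 = 0.0013.

```bash
echo '[[[0, 0, 0.0013], [0, 0, 0]], [[0, 0, 0.0013], [0, 0, 0]]]' > m.json && python3 steer.py m.json | egrep 'tcp|wrist'
```

```text
tcp_pos: [0.5676, 0.4087, 0.139]
wrist_force: [-7.2, -3.9, 15.5]
```

Scaled: -0.0025 m / 0.75 = -0.0033, -0.001 m / 0.75 = -0.0013.

```bash
echo '[[[0, 0, -0.0013], [0, 0, 0]], [[0, 0, -0.0033], [0, 0, 0]], [[0, 0, -0.0033], [0, 0, 0]]]' > m.json && python3 steer.py m.json | egrep 'tcp|wrist'; echo '[[[0, 0, 0], [0, 0, 0]], [[0, 0, 0], [0, 0, 0]], [[0, 0, 0], [0, 0, 0]], [[0, 0, 0], [0, 0, 0]], [[0, 0, 0], [0, 0, 0]], [[0, 0, 0], [0, 0, 0]]]' > m.json && python3 steer.py m.json 0.085 ; echo '[[[0, 0, -0.0267], [0, 0, 0]], [[0, 0, -0.0667], [0, 0, 0]], [[0, 0, -0.12], [0, 0, 0]], [[0, 0, -0.16], [0, 0, 0]], [[0, 0, -0.16], [0, 0, 0]]]' > m.json && python3 steer.py m.json - 40;python3 - <<'E'
from h import *
im=arm.get_image('top');cv2.imwrite('pics/t2.png',cv2.resize(im[140:290,70:220],None,fx=3,fy=3)[:,:,::-1])
print(tool([.668,.056,.2]))
E
```

```text
tcp_pos: [0.5679, 0.4089, 0.1391]
wrist_force: [-1.3, -0.8, 2.1]
time: 9.75
tcp_pos: [0.5677, 0.4087, 0.1389]
eef_rot: [0.36, 0.933, 0.0, 0.0]
wrist_force: [0.7, -0.5, -0.3]
finger_gap: 0.0854
finger_force: 0.0
time: 10.25
tcp_pos: [0.57, 0.4099, 0.2647]
eef_rot: [0.36, 0.933, 0.004, 0.002]
wrist_force: [1.0, -0.3, 0.6]
finger_gap: 0.085
finger_force: 0.0
[-0.31084358 -0.19530919  0.0609464 ]
```

View pics/t2.png

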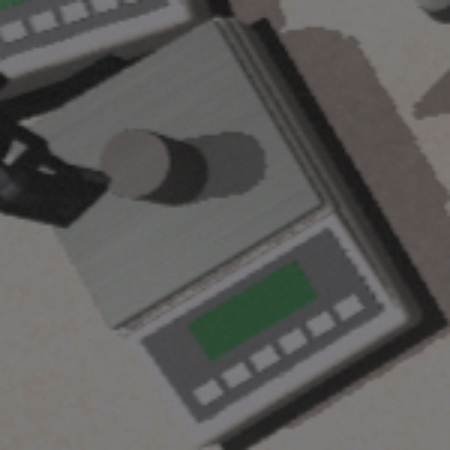

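The core stands upright on the pan, near its centre. Next is the scanner.

Scaled: -0.31 m / 0.75 = -0.4133, -0.195 m / 0.75 = -0.26, 0.86 rad / 3.1416 = 0.2737.

```bash
echo '[[[-0.4133, -0.26, 0.0267], [0, 0, 0.2737]], [[-0.4133, -0.26, 0.0267], [0, 0, 0.2737]], [[-0.4133, -0.26, 0.0267], [0, 0, 0.2737]], [[-0.4133, -0.26, 0.0267], [0, 0, 0.2737]], [[-0.4133, -0.26, 0.0267], [0, 0, 0.2737]], [[-0.4133, -0.26, 0.08], [0, 0, 0.2737]], [[-0.4133, -0.26, 0.08], [0, 0, 0.2737]], [[-0.4133, -0.26, 0.08], [0, 0, 0.2737]], [[-0.4133, -0.26, 0.08], [0, 0, 0.2737]], [[-0.4133, -0.26, 0.08], [0, 0, 0.2737]]]' > m.json && python3 steer.py m.json 0.058;python3 - <<'E'
from h import *
c=arm.calibration('wrist')
im=arm.get_image('wrist');cv2.imwrite('pics/w2.png',cv2.convertScaleAbs(im[:,:,::-1],alpha=1.5))
c=arm.calibration('wrist');np.savez('w2.npz',T=c['T'],mtx=c['mtx'])
r=R.from_quat(arm.get_obs()['eef_rot']);print(r.apply([0,1,0]))
print(tool([.668,.056,.2]))
E
```

```text
time: 11.3
tcp_pos: [0.6655, 0.0558, 0.1975]
eef_rot: [0.717, 0.697, -0.001, -0.001]
wrist_force: [-0.1, 0.2, -0.6]
finger_gap: 0.0581
finger_force: 0.0
[ 0.99969004 -0.02485842 -0.00137244]
[-0.00126477  0.00227362 -0.00192518]
```

View pics/w2.png

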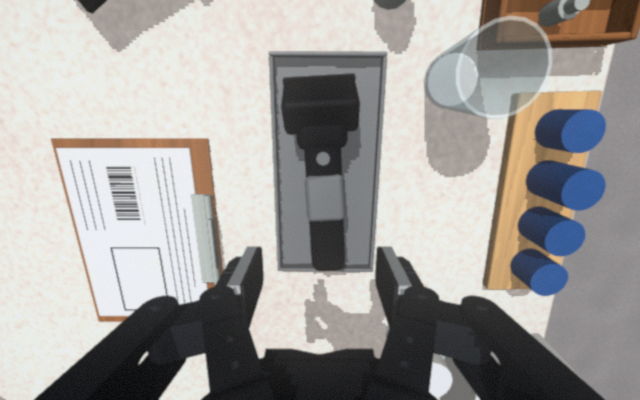

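The wrist view shows the scanner lying in its tray. The handle runs from (323,150) to (328,262), the head is centred at (320,90), the barcode is at about (124,194), and the box corners are at (110,248), (159,247), (165,308) and (121,310).

```bash
python3 - <<'E'
from h import *
c=dict(np.load('w2.npz'));g=lambda p,z:ray('wrist',p,z,c).round(4)
h=g([[323,150],[325.5,197],[328,262]],.048);print(h);d=h[0]-h[2];print('handle dir',np.degrees(np.arctan2(d[1],d[0])))
print('tail',g([[329,269]],.03),'headfront',g([[320,74]],.061))
print('barcode',g([[107,168],[131,167],[141,219],[117,221]],.004).mean(0));b=g([[110,248],[159,247],[165,308],[121,310]],.004);print(b,b.mean(0))
print('tray',g([[272,54],[386,52],[373,271],[279,270]],.016))
print(tool([*h[1,:2],.04]))
E
```

```text
[[ 0.6696  0.0967  0.048 ]
 [ 0.671   0.0522  0.048 ]
 [ 0.6724 -0.0169  0.048 ]]
handle dir 91.41193403860362
tail [[ 0.6737 -0.0355  0.03  ]] headfront [[0.6683 0.1592 0.061 ]]
barcode [0.450225 0.0472   0.004   ]
[[ 0.4195 -0.0171  0.004 ]
 [ 0.4769 -0.0171  0.004 ]
 [ 0.469  -0.1008  0.004 ]
 [ 0.4134 -0.1024  0.004 ]] [ 0.4447  -0.05935  0.004  ]
tray [[ 0.6246  0.1816  0.016 ]
 [ 0.7297  0.1807  0.016 ]
 [ 0.7245 -0.0475  0.016 ]
 [ 0.6166 -0.0436  0.016 ]]
[-0.00509881  0.00558674  0.15806783]
```

Scaled: 0.158 m / 0.75 = 0.2107, 0.04 m / 0.75 = 0.0533, -0.05 rad / 3.1416 = -0.0159.

```bash
echo '[[[-0.0013, 0.006, 0.0533], [0, 0, -0.0159]], [[-0.0013, 0.006, 0.1067], [0, 0, -0.0159]], [[-0.0013, 0.006, 0.16], [0, 0, -0.0159]], [[-0.0013, 0.006, 0.1973], [0, 0, -0.0159]], [[-0.0013, 0.006, 0.2107], [0, 0, -0.0159]], [[-0.0013, 0.006, 0.2107], [0, 0, -0.0159]]]' > m.json && python3 steer.py m.json 0.058; echo '[[[0, 0, 0], [0, 0, 0]], [[0, 0, 0], [0, 0, 0]], [[0, 0, 0], [0, 0, 0]], [[0, 0, 0], [0, 0, 0]], [[0, 0, 0], [0, 0, 0]]]' > m.json && python3 steer.py m.json 0.02 50;python3 - <<'E'
from h import *
o=arm.get_obs();print(o['tcp_pos'],R.from_quat(o['eef_rot']).as_matrix().round(3))
E
```

```text
time: 11.95
tcp_pos: [0.6698, 0.0566, 0.0398]
eef_rot: [0.698, 0.716, -0.001, -0.001]
wrist_force: [-0.1, -0.7, 0.0]
finger_gap: 0.0582
finger_force: 0.0
time: 12.45
tcp_pos: [0.6723, 0.0553, 0.0431]
eef_rot: [0.698, 0.716, 0.002, 0.001]
wrist_force: [-0.7, 0.9, 6.4]
finger_gap: 0.0328
finger_force: 51.1
[0.67230779 0.05531997 0.0431054 ] [[-0.024  1.     0.004]
 [ 1.     0.024  0.001]
 [ 0.001  0.004 -1.   ]]
```

Scaled: -0.1225 m / 0.75 = -0.1633, -0.102 m / 0.75 = -0.136, -0.785 rad / 3.1416 = -0.2499.

```bash
echo '[[[0, 0, -0.0533], [0, 0, 0]], [[0, 0, -0.1067], [0, 0, 0]], [[-0.136, -0.1633, -0.1067], [0, 0, -0.2499]], [[-0.136, -0.1633, -0.1067], [0, 0, -0.2499]], [[-0.136, -0.1633, -0.1067], [0, 0, -0.2499]], [[-0.136, -0.1633, -0.1067], [0, 0, -0.2499]], [[-0.136, -0.1633, -0.1067], [0, 0, -0.2499]], [[-0.136, -0.1633, -0.1067], [0, 0, -0.2499]], [[-0.136, -0.1633, -0.1067], [0, 0, -0.2499]], [[-0.136, -0.1633, -0.1067], [0, 0, -0.2499]]]' > m.json && python3 steer.py m.json; echo '[[[0, 0, 0], [0, 0, 0]], [[0, 0, 0], [0, 0, 0]], [[0, 0, 0], [0, 0, 0]], [[0, 0, 0], [0, 0, 0]]]' > m.json && python3 steer.py m.json; python3 - <<'E'
from h import *
o=arm.get_obs();r=R.from_quat(o['eef_rot']);t=np.array(o['tcp_pos'])
d=r.apply([1,0,0]);up=-r.apply([0,0,1])  # tool x = scanner x
w=t+.088*d+(.008-.037)*up;los=.5*d-.866*up
k=(.004-w[2])/los[2];print('hit',w+k*los,'range',k,t,d)
im=arm.get_image('side');cv2.imwrite('pics/s2.png',cv2.resize(im[150:320,220:440],None,fx=3,fy=3)[:,:,::-1])
im=arm.get_image('top');cv2.imwrite('pics/t3.png',cv2.resize(im[150:310,230:430],None,fx=3,fy=3)[:,:,::-1])
E
```

```text
time: 13.45
tcp_pos: [0.551, -0.0497, 0.1209]
eef_rot: [0.373, 0.928, 0.0, 0.0]
wrist_force: [0.5, 0.4, -2.8]
finger_gap: 0.0328
finger_force: 50.8
time: 13.85
tcp_pos: [0.5506, -0.05, 0.1207]
eef_rot: [0.372, 0.928, -0.0, -0.0]
wrist_force: [-0.3, -1.0, -2.1]
finger_gap: 0.0333
finger_force: 50.8
hit [0.45027982 0.04575383 0.004     ] range 0.1013389173379347 [ 0.55063542 -0.04996569  0.12074129] [-7.23503370e-01  6.90320836e-01  1.31319928e-04]
```

View pics/s2.png

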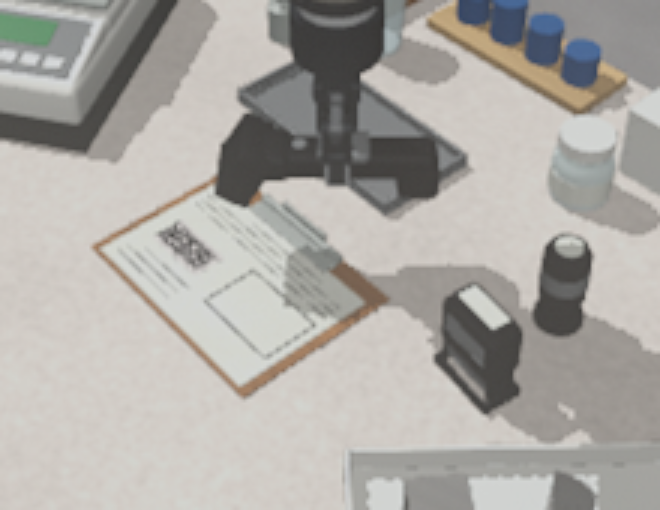

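The scanner is level and aimed; by my calculation its line of sight meets the label within 2 mm of centre, at a range of 101 mm. I'll hold it, then return it.

Scaled: 0.1595 m / 0.75 = 0.2127, -0.0137 m / 0.75 = -0.0183, 0.785 rad / 3.1416 = 0.2499.

```bash
echo '[[[0, 0, 0], [0, 0, 0]], [[0, 0, 0], [0, 0, 0]], [[0, 0, 0], [0, 0, 0]], [[0, 0, 0], [0, 0, 0]], [[0, 0, 0], [0, 0, 0]], [[0, 0, 0], [0, 0, 0]], [[0, 0, 0], [0, 0, 0]], [[0, 0, 0], [0, 0, 0]], [[0, 0, 0], [0, 0, 0]], [[0, 0, 0], [0, 0, 0]]]' > m.json && python3 steer.py m.json; echo '[[[0, 0, 0], [0, 0, 0]], [[0, 0, 0], [0, 0, 0]], [[0, 0, 0], [0, 0, 0]], [[0, 0, 0], [0, 0, 0]], [[0, 0, 0], [0, 0, 0]], [[0, 0, 0], [0, 0, 0]]]' > m.json && python3 steer.py m.json >/dev/null;  echo '[[[-0.0183, 0.2127, 0], [0, 0, 0.2499]], [[-0.0183, 0.2127, 0], [0, 0, 0.2499]], [[-0.0183, 0.2127, 0], [0, 0, 0.2499]], [[-0.0183, 0.2127, 0], [0, 0, 0.2499]], [[-0.0183, 0.2127, 0], [0, 0, 0.2499]], [[-0.0183, 0.2127, 0], [0, 0, 0.2499]], [[-0.0183, 0.2127, 0], [0, 0, 0.2499]], [[-0.0183, 0.2127, 0], [0, 0, 0.2499]], [[-0.0183, 0.2127, 0.0267], [0, 0, 0.2499]], [[-0.0183, 0.2127, 0.0533], [0, 0, 0.2499]]]' > m.json && python3 steer.py m.json; python3 - <<'E'
from h import *
print(tool([.670,.0565,.041]))
E
```

```text
time: 14.95
tcp_pos: [0.5507, -0.0501, 0.1209]
eef_rot: [0.372, 0.928, 0.0, -0.0]
wrist_force: [0.3, -0.7, -2.9]
finger_gap: 0.0329
finger_force: 50.8
time: 16.55
tcp_pos: [0.6712, 0.0554, 0.0814]
eef_rot: [0.698, 0.716, 0.001, 0.0]
wrist_force: [-0.2, -0.0, -2.1]
finger_gap: 0.033
finger_force: 51.1
[ 0.00109042 -0.00121625  0.0403823 ]
```

Scaled: 0.036 m / 0.75 = 0.048, 0.034 m / 0.75 = 0.0453.

```bash
echo '[[[0, 0, 0.02], [0, 0, 0]], [[0, 0, 0.036], [0, 0, 0]], [[0, 0, 0.0413], [0, 0, 0]], [[0, 0, 0.0453], [0, 0, 0]], [[0, 0, 0.048], [0, 0, 0]], [[0, 0, 0.048], [0, 0, 0]]]' > m.json && python3 steer.py m.json | egrep 'tcp|wrist';echo '[[[0, 0, 0.0013], [0, 0, 0]], [[0, 0, 0.0027], [0, 0, 0]], [[0, 0, 0.0027], [0, 0, 0]]]' > m.json && python3 steer.py m.json | egrep 'tcp|wrist'
```

```text
tcp_pos: [0.671, 0.0559, 0.0452]
wrist_force: [-0.2, 0.5, -1.1]
tcp_pos: [0.671, 0.056, 0.0432]
wrist_force: [-0.0, -0.6, -1.4]
```

Scaled: 0.001 m / 0.75 = 0.0013.

```bash
echo '[[[0, 0, 0.0013], [0, 0, 0]], [[0, 0, 0.0013], [0, 0, 0]]]' > m.json && python3 steer.py m.json | egrep 'tcp|wrist'
```

```text
tcp_pos: [0.671, 0.056, 0.0431]
wrist_force: [-3.1, 0.7, 6.2]
```

Scaled: 0.001 m / 0.75 = 0.0013.

```bash
echo '[[[0, 0, 0.0013], [0, 0, 0]], [[0, 0, 0.0013], [0, 0, 0]]]' > m.json && python3 steer.py m.json | egrep 'tcp|wrist'
```

```text
tcp_pos: [0.671, 0.056, 0.043]
wrist_force: [-6.2, 0.4, 14.0]
```

Scaled: -0.0015 m / 0.75 = -0.002.

```bash
echo '[[[0, 0, -0.002], [0, 0, 0]], [[0, 0, -0.002], [0, 0, 0]]]' > m.json && python3 steer.py m.json | egrep 'tcp|wrist'; echo '[[[0, 0, 0], [0, 0, 0]], [[0, 0, 0], [0, 0, 0]], [[0, 0, 0], [0, 0, 0]], [[0, 0, 0], [0, 0, 0]], [[0, 0, 0], [0, 0, 0]]]' > m.json && python3 steer.py m.json 0.056; echo '[[[0, 0, -0.0267], [0, 0, 0]], [[0, 0, -0.08], [0, 0, 0]], [[0, 0, -0.1333], [0, 0, 0]], [[-0.384, -0.188, -0.2333], [0, 0, 0.0372]], [[-0.384, -0.188, -0.2333], [0, 0, 0.0372]], [[-0.384, -0.188, -0.2333], [0, 0, 0.0372]], [[-0.384, -0.188, -0.2333], [0, 0, 0.0372]], [[-0.384, -0.188, -0.2333], [0, 0, 0.0372]], [[-0.384, -0.188, -0.2333], [0, 0, 0.0372]], [[-0.384, -0.188, -0.2333], [0, 0, 0.0372]]]' > m.json && python3 steer.py m.json; echo '[[[0, 0, 0], [0, 0, 0]], [[0, 0, 0], [0, 0, 0]], [[0, 0, 0], [0, 0, 0]]]' > m.json && python3 steer.py m.json 0.06; python3 - <<'E'
from h import *
r=R.from_quat(arm.get_obs()['eef_rot']);print(r.apply([0,1,0]));print(tool([.537,-.235,.22]))
a=arm.get_image('wrist');c=arm.calibration('wrist');np.savez('w3.npz',T=c['T'],mtx=c['mtx'])
b=arm.get_image('top')
cv2.imwrite('pics/top3.png',b[:,:,::-1])
A=a[40:290,160:480];B=b[130:210,225:340]
out=np.zeros((600,800,3),np.uint8);out[:500,:]=0
A=cv2.resize(A,None,fx=1.6,fy=1.6,interpolation=2);B=cv2.resize(B,None,fx=2.4,fy=2.4,interpolation=2)
out[:A.shape[0],:A.shape[1]]=A;out[:B.shape[0],520:520+B.shape[1]]=B
cv2.imwrite('pics/w3.png',cv2.convertScaleAbs(out[:,:,::-1],alpha=1.5))
E
```

```text
tcp_pos: [0.671, 0.056, 0.0431]
wrist_force: [-1.7, 1.0, 5.1]
time: 18.55
tcp_pos: [0.6706, 0.0558, 0.0422]
eef_rot: [0.699, 0.716, -0.0, -0.0]
wrist_force: [-0.3, -0.4, 0.2]
finger_gap: 0.0561
finger_force: 0.0
time: 19.55
tcp_pos: [0.5343, -0.24, 0.2187]
eef_rot: [0.741, 0.672, -0.0, 0.001]
wrist_force: [1.2, -0.0, -0.1]
finger_gap: 0.056
finger_force: 0.0
time: 19.85
tcp_pos: [0.5372, -0.2338, 0.2169]
eef_rot: [0.739, 0.674, 0.0, -0.0]
wrist_force: [0.5, 1.0, -0.5]
finger_gap: 0.06
finger_force: 0.0
[ 9.95871939e-01 -9.07683127e-02 -4.41651790e-04]
[-0.00118903 -0.00010524 -0.00310501]
```

View pics/w3.png

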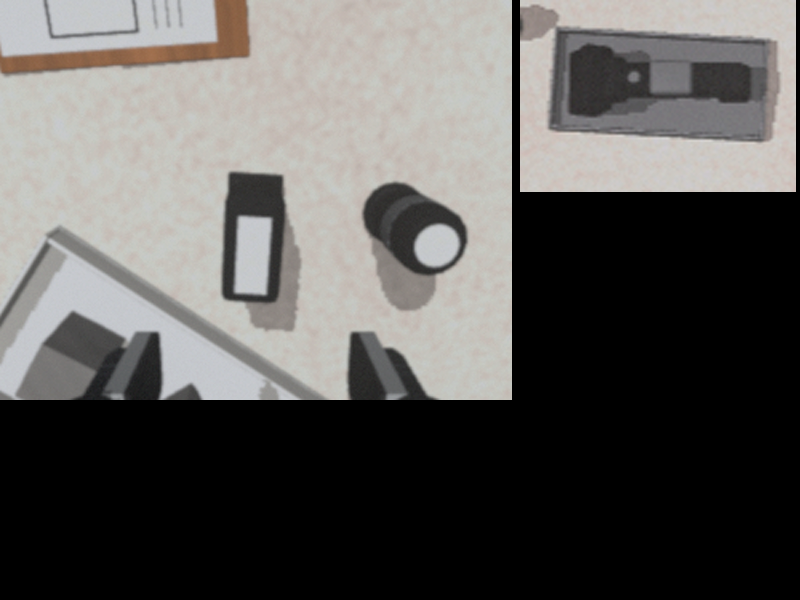

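The scanner lies flat in its tray. The stamp's label has corners at (237,216), (272,216), (269,295) and (234,295) in the crop, and the foot's front edge runs from (229,173) to (283,176).

```bash
python3 - <<'E'
from h import *
c=dict(np.load('w3.npz'));g=lambda p,z:ray('wrist',(np.array(p)+.5)/1.6-.5+[160,40],z,c).round(4)
l=g([[237,216],[272,216],[269,295],[234,295]],.089);print(l,l.mean(0))
v=l[0]+l[1]-l[2]-l[3];w=l[1]+l[2]-l[0]-l[3];print(np.degrees(np.arctan2(v[1],v[0])),np.degrees(np.arctan2(w[1],w[0])))
f=g([[229,173],[283,176]],.015);v=f[1]-f[0];print(f,f.mean(0),np.degrees(np.arctan2(v[1],v[0])),np.linalg.norm(v))
print(tool([*l.mean(0)[:2],.062]))
E
```

```text
[[ 0.5292 -0.2114  0.089 ]
 [ 0.5477 -0.2131  0.089 ]
 [ 0.5425 -0.258   0.089 ]
 [ 0.5229 -0.2562  0.089 ]] [ 0.535575 -0.234675  0.089   ]
82.69424046668921 -5.2486605806195445
[[ 0.5225 -0.1977  0.015 ]
 [ 0.5585 -0.2029  0.015 ]] [ 0.5405 -0.2003  0.015 ] -8.219209248899071 0.036373616812189605
[-0.00126185 -0.00149749  0.15482512]
```

The manual's scale: shifts go in shares of 0.75 m and turns go in shares of pi rad. Converting my numbers, 0.155 m / 0.75 = 0.2067, 0.145 m / 0.75 = 0.1933, 0.02 rad / 3.1416 = 0.0064.

```bash
echo '[[[-0.0007, -0.0013, 0.0533], [0, 0, 0.0064]], [[-0.0007, -0.0013, 0.1067], [0, 0, 0.0064]], [[-0.0007, -0.0013, 0.16], [0, 0, 0.0064]], [[-0.0007, -0.0013, 0.1933], [0, 0, 0.0064]], [[-0.0007, -0.0013, 0.2067], [0, 0, 0.0064]], [[-0.0007, -0.0013, 0.2067], [0, 0, 0.0064]]]' > m.json && python3 steer.py m.json 0.06; echo '[[[0, 0, 0], [0, 0, 0]], [[0, 0, 0], [0, 0, 0]], [[0, 0, 0], [0, 0, 0]], [[0, 0, 0], [0, 0, 0]], [[0, 0, 0], [0, 0, 0]], [[0, 0, 0], [0, 0, 0]], [[0, 0, 0], [0, 0, 0]]]' > m.json && python3 steer.py m.json 0.02 60;echo '[[[0, 0, -0.0267], [0, 0, 0]], [[0, 0, -0.0667], [0, 0, 0]], [[0, 0, -0.08], [0, 0, 0]], [[0, 0, -0.08], [0, 0, 0]]]' > m.json && python3 steer.py m.json;python3 - <<'E'
from h import *
o=arm.get_obs();print(R.from_quat(o['eef_rot']).as_matrix().round(3))
print(tool([.4455,-.060,.12]))
E
```

```text
time: 20.55
tcp_pos: [0.5352, -0.2349, 0.0611]
eef_rot: [0.746, 0.666, -0.001, -0.001]
wrist_force: [0.2, -0.2, -0.1]
finger_gap: 0.06
finger_force: 0.0
time: 21.25
tcp_pos: [0.5368, -0.2361, 0.063]
eef_rot: [0.746, 0.666, 0.001, 0.001]
wrist_force: [4.0, -0.4, 4.8]
finger_gap: 0.0334
finger_force: 60.0
time: 21.65
tcp_pos: [0.5357, -0.2359, 0.1229]
eef_rot: [0.746, 0.666, 0.0, 0.0]
wrist_force: [-0.6, 0.5, -1.9]
finger_gap: 0.0335
finger_force: 61.4
[[ 0.113  0.994  0.001]
 [ 0.994 -0.113 -0.   ]
 [ 0.     0.001 -1.   ]]
[ 0.16462115 -0.10943738  0.00279606]
```

```bash
python3 - <<'E'
from h import *
def box(im,seed,c,name):
    s=4;g=cv2.resize(cv2.cvtColor(im,cv2.COLOR_BGR2GRAY),None,fx=s,fy=s,interpolation=2)
    p=[int(v*s) for v in seed];th=g[p[1],p[0]]*.85
    n,lab=cv2.connectedComponents((g>th).astype(np.uint8),connectivity=4);m=(lab==lab[p[1],p[0]]).astype(np.uint8)
    k=cv2.minAreaRect(cv2.findContours(m,0,2)[0][0]);b=(cv2.boxPoints(k)+.5)/s-.5
    w=ray(name,b,.004,c);print(name,m.sum()/16,w.mean(0).round(4),[ (np.degrees(np.arctan2(*(w[(i+1)%4]-w[i])[[1,0]])).round(1),np.linalg.norm(w[(i+1)%4]-w[i]).round(3)) for i in range(4)])
box(cv2.imread('pics/top0.png'),(331,254),None,'top')
box(cv2.imread('pics/top3.png'),(331,254),None,'top')
box(cv2.imread('pics/side0.png'),(304,254),None,'side')
box(cv2.imread('pics/w2.png'),(138,278),dict(np.load('w2.npz')),'wrist')
E
```

```text
top 664.25 [ 0.4464 -0.0608  0.004 ] [(np.float64(-1.4), np.float64(0.053)), (np.float64(-91.5), np.float64(0.084)), (np.float64(178.1), np.float64(0.053)), (np.float64(88.4), np.float64(0.084))]
top 665.875 [ 0.4464 -0.0608  0.004 ] [(np.float64(-1.5), np.float64(0.053)), (np.float64(-91.6), np.float64(0.084)), (np.float64(178.0), np.float64(0.053)), (np.float64(88.4), np.float64(0.084))]
side 2574.1875 [ 0.4618 -0.0057  0.004 ] [(np.float64(17.2), np.float64(0.169)), (np.float64(-96.1), np.float64(0.255)), (np.float64(-169.9), np.float64(0.143)), (np.float64(88.4), np.float64(0.229))]
wrist 2304.75 [ 0.4467 -0.0556  0.004 ] [(np.float64(10.0), np.float64(0.053)), (np.float64(-90.8), np.float64(0.083)), (np.float64(-169.2), np.float64(0.057)), (np.float64(86.7), np.float64(0.085))]
```

Scaled: 0.163 m / 0.75 = 0.2173, -0.109 m / 0.75 = -0.1453, -0.085 rad / 3.1416 = -0.0271.

```bash
echo '[[[0.2173, -0.1453, 0], [0, 0, -0.0271]], [[0.2173, -0.1453, 0], [0, 0, -0.0271]], [[0.2173, -0.1453, 0], [0, 0, -0.0271]], [[0.2173, -0.1453, 0], [0, 0, -0.0271]], [[0.2173, -0.1453, 0], [0, 0, -0.0271]], [[0.2173, -0.1453, 0.0267], [0, 0, -0.0271]], [[0.2173, -0.1453, 0.0467], [0, 0, -0.0271]], [[0.2173, -0.1453, 0.056], [0, 0, -0.0271]], [[0.2173, -0.1453, 0.056], [0, 0, -0.0271]], [[0.2173, -0.1453, 0.056], [0, 0, -0.0271]]]' > m.json && python3 steer.py m.json; python3 - <<'E'
from h import *
r=R.from_quat(arm.get_obs()['eef_rot']);v=r.apply([1,0,0]);print(np.degrees(np.arctan2(v[1],v[0])));print(tool([.446,-.0617,.067]))
E
```

```text
time: 22.65
tcp_pos: [0.4455, -0.062, 0.0802]
eef_rot: [0.717, 0.697, -0.0, -0.0]
wrist_force: [-0.9, -0.4, -1.0]
finger_gap: 0.0334
finger_force: 61.4
88.35511599385549
[0.00033522 0.00053271 0.01318628]
```

Scaled: 0.011 m / 0.75 = 0.0147, 0.008 m / 0.75 = 0.0107.

```bash
echo '[[[0, 0, 0.0053], [0, 0, 0]], [[0, 0, 0.0107], [0, 0, 0]], [[0, 0, 0.0147], [0, 0, 0]], [[0, 0, 0.0147], [0, 0, 0]], [[0, 0, 0.0147], [0, 0, 0]]]' > m.json && python3 steer.py m.json | egrep 'tcp|wrist'; echo '[[[0, 0, 0.0027], [0, 0, 0]], [[0, 0, 0.0053], [0, 0, 0]], [[0, 0, 0.0053], [0, 0, 0]]]' > m.json && python3 steer.py m.json | egrep 'tcp|wrist'
```

```text
tcp_pos: [0.4456, -0.0616, 0.0693]
wrist_force: [-0.1, 0.0, -1.2]
tcp_pos: [0.4459, -0.0616, 0.0655]
wrist_force: [-1.9, 0.2, 6.0]
```

Scaled: 0.004 m / 0.75 = 0.0053, 0.002 m / 0.75 = 0.0027.

```bash
echo '[[[0, 0, 0.0027], [0, 0, 0]], [[0, 0, 0.0053], [0, 0, 0]], [[0, 0, 0.0053], [0, 0, 0]]]' > m.json && python3 steer.py m.json | egrep 'tcp|wrist'
```

```text
tcp_pos: [0.4459, -0.0616, 0.0616]
wrist_force: [-1.8, 0.1, 8.6]
```

Scaled: 0.006 m / 0.75 = 0.008, 0.004 m / 0.75 = 0.0053.

```bash
echo '[[[0, 0, 0.0027], [0, 0, 0]], [[0, 0, 0.0053], [0, 0, 0]], [[0, 0, 0.008], [0, 0, 0]], [[0, 0, 0.008], [0, 0, 0]]]' > m.json && python3 steer.py m.json | egrep 'tcp|wrist'; echo '[[[0, 0, 0.0027], [0, 0, 0]], [[0, 0, 0.0053], [0, 0, 0]], [[0, 0, 0.0053], [0, 0, 0]]]' > m.json && python3 steer.py m.json | egrep 'tcp|wrist'
```

```text
tcp_pos: [0.4459, -0.0616, 0.0558]
wrist_force: [-2.7, -0.5, 12.9]
tcp_pos: [0.4459, -0.0616, 0.0536]
wrist_force: [-9.4, 1.2, 43.5]
```

The stop is reached: the force rises steeply after about 14 mm of travel. I'll hold it there, then release and lift.

Scaled: -0.08 m / 0.75 = -0.1067, -0.06 m / 0.75 = -0.08.

```bash
echo '[[[0, 0, 0], [0, 0, 0]], [[0, 0, 0], [0, 0, 0]], [[0, 0, 0], [0, 0, 0]], [[0, 0, 0], [0, 0, 0]]]' > m.json && python3 steer.py m.json | egrep 'tcp|wrist'; echo '[[[0, 0, -0.0053], [0, 0, 0]], [[0, 0, -0.0107], [0, 0, 0]], [[0, 0, -0.016], [0, 0, 0]], [[0, 0, -0.0213], [0, 0, 0]], [[0, 0, -0.0293], [0, 0, 0]], [[0, 0, -0.0467], [0, 0, 0]], [[0, 0, -0.08], [0, 0, 0]], [[0, 0, -0.1067], [0, 0, 0]], [[0, 0, -0.1067], [0, 0, 0]]]' > m.json && python3 steer.py m.json; python3 - <<'E'
from h import *
print(tool([.52,-.235,.13]),R.from_quat(arm.get_obs()['eef_rot']).as_matrix().round(3))
E
```

```text
tcp_pos: [0.446, -0.0616, 0.0536]
wrist_force: [-10.0, 1.4, 43.3]
time: 25.75
tcp_pos: [0.4472, -0.0617, 0.1333]
eef_rot: [0.717, 0.697, 0.002, 0.001]
wrist_force: [-0.1, 0.4, -2.2]
finger_gap: 0.0334
finger_force: 61.4
[-0.17124333  0.07763624  0.00347127] [[ 0.028  1.     0.004]
 [ 1.    -0.028  0.001]
 [ 0.001  0.004 -1.   ]]
```

Scaled: -0.171 m / 0.75 = -0.228, 0.06 m / 0.75 = 0.08.

```bash
echo '[[[-0.228, 0.1147, 0], [0, 0, 0]], [[-0.228, 0.1147, 0], [0, 0, 0]], [[-0.228, 0.1147, 0], [0, 0, 0]], [[-0.228, 0.1147, 0], [0, 0, 0]], [[-0.228, 0.1147, 0.0133], [0, 0, 0]], [[-0.228, 0.1147, 0.04], [0, 0, 0]], [[-0.228, 0.1147, 0.0667], [0, 0, 0]], [[-0.228, 0.1147, 0.08], [0, 0, 0]], [[-0.228, 0.1147, 0.0867], [0, 0, 0]], [[-0.228, 0.1147, 0.0867], [0, 0, 0]]]' > m.json && python3 steer.py m.json | egrep 'tcp|wrist'; echo '[[[0, 0, 0.0013], [0, 0, 0]], [[0, 0, 0.0027], [0, 0, 0]], [[0, 0, 0.0027], [0, 0, 0]]]' > m.json && python3 steer.py m.json | egrep 'tcp|wrist'
```

```text
tcp_pos: [0.5264, -0.2346, 0.0657]
wrist_force: [-0.3, 0.4, -1.2]
tcp_pos: [0.5272, -0.235, 0.0649]
wrist_force: [1.0, -0.3, -1.3]
```

Scaled: 0.001 m / 0.75 = 0.0013.

```bash
echo '[[[0, 0, 0.0013], [0, 0, 0]], [[0, 0, 0.0013], [0, 0, 0]]]' > m.json && python3 steer.py m.json | egrep 'tcp|wrist'
```

```text
tcp_pos: [0.5272, -0.235, 0.0639]
wrist_force: [-1.1, 1.6, 3.3]
```

Scaled: 0.001 m / 0.75 = 0.0013.

```bash
echo '[[[0, 0, 0.0013], [0, 0, 0]], [[0, 0, 0.0013], [0, 0, 0]]]' > m.json && python3 steer.py m.json | egrep 'tcp|wrist'
```

```text
tcp_pos: [0.5272, -0.235, 0.0627]
wrist_force: [-0.5, 0.7, 5.2]
```

Scaled: -0.001 m / 0.75 = -0.0013.

```bash
echo '[[[0, 0, -0.0013], [0, 0, 0]], [[0, 0, -0.0013], [0, 0, 0]]]' > m.json && python3 steer.py m.json | egrep 'tcp|wrist'; echo '[[[0, 0, 0], [0, 0, 0]], [[0, 0, 0], [0, 0, 0]], [[0, 0, 0], [0, 0, 0]], [[0, 0, 0], [0, 0, 0]], [[0, 0, 0], [0, 0, 0]], [[0, 0, 0], [0, 0, 0]]]' > m.json && python3 steer.py m.json 0.06; echo '[[[0, 0, -0.0267], [0, 0, 0]], [[0, 0, -0.0667], [0, 0, 0]], [[0, 0, -0.1333], [0, 0, 0]], [[0, 0, -0.2], [0, 0, 0]], [[0, 0, -0.2], [0, 0, 0]], [[0.2667, 0, -0.2], [0, 0, 0]], [[0.2667, 0, -0.2], [0, 0, 0]], [[0.2667, 0, -0.2], [0, 0, 0]], [[0.2667, 0, -0.2], [0, 0, 0]], [[0.2667, 0, -0.2], [0, 0, 0]]]' > m.json && python3 steer.py m.json; echo '[[[0, 0, 0], [0, 0, 0]], [[0, 0, 0], [0, 0, 0]], [[0, 0, 0], [0, 0, 0]], [[0, 0, 0], [0, 0, 0]]]' > m.json && python3 steer.py m.json; python3 - <<'E'
from h import *
im=arm.get_image('top');cv2.imwrite('pics/end.png',im[:,:,::-1])
a=cv2.imread('pics/top0.png');b=im[:,:,::-1]
# stamp label: white blob inside dark stamp neighbourhood; compare with start
for n,i in (('start',a),('end',b)):
    g=cv2.cvtColor(np.ascontiguousarray(i),cv2.COLOR_BGR2GRAY)
    m=(g<45).astype(np.uint8);k,l,s,c=cv2.connectedComponentsWithStats(m)
    print(n,[(s[j,:5].tolist(),c[j].round(1).tolist()) for j in range(1,k) if s[j,4]>60 and 230<c[j][0]<440 and 130<c[j][1]<260])
E
```

```text
tcp_pos: [0.5272, -0.235, 0.0637]
wrist_force: [0.5, -0.0, 4.8]
time: 28.25
tcp_pos: [0.5268, -0.235, 0.0633]
eef_rot: [0.717, 0.697, -0.0, -0.0]
wrist_force: [-0.2, -0.7, -0.9]
finger_gap: 0.0601
finger_force: 0.0
time: 29.25
tcp_pos: [0.5327, -0.0263, 0.2127]
eef_rot: [0.713, 0.701, 0.001, -0.002]
wrist_force: [0.7, 0.2, 0.1]
finger_gap: 0.0599
finger_force: 0.0
time: 29.65
tcp_pos: [0.5323, -0.0365, 0.2134]
eef_rot: [0.718, 0.696, -0.0, 0.0]
wrist_force: [0.1, 0.2, -0.3]
finger_gap: 0.06
finger_force: 0.0
start [([246, 149, 76, 30, 1125], [276.3, 163.6]), ([393, 169, 23, 21, 211], [402.1, 180.3]), ([386, 210, 34, 20, 319], [399.7, 219.9])]
end [([246, 148, 43, 31, 737], [259.9, 163.3]), ([392, 169, 24, 21, 220], [401.8, 180.5]), ([386, 215, 33, 17, 308], [399.2, 223.2])]
```

```bash
python3 -c "
from station import arm
print(arm.job_done())"
```

```text
the job is handed in; nothing more can be done
None
```

The job is handed in with every step carried out, by my measurements: core upright on the near pan, barcode scanned, scanner back flat in its tray, ticket stamped in the box, stamp standing on the bench. I viewed 11 pictures against the limit of 10, and checked the final stamp position by code, not by eye.

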